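# Return the peeler to the sharps box

### The job

Put the peeler away in the locked sharps box for the end of the shift. Someone left the salt shaker in front of the slot: stand it upright somewhere else on the table first, a good hand's length (about 20 cm) from the slot. Then post the peeler blade first through the spring flap and push it right in, so that it drops inside the box and the flap springs fully shut; leave the timer, the marker, the ramekin and the order pad where they are.

Things in the scene. Friction and masses are not known exactly. Their poses are not given: they have to be found in the camera images.
- sharps_box: Hollow sheet-steel box (2 mm sheet) fixed to the table, 205 long x 120 wide x 107 high. Origin: foot of its front face, mid-width, table height. x points from the front face into the box, y left (seen from the front), z up. Front upright from z = 0 to 58, then sloping back at 45 degrees to x = 46, z = 104; then a flat lid. A padlock hangs on the left side, 16 proud.
- slot (a point): Middle of the slot's sill, the top edge of the upright front: x = 0, y = 0, z = 58 in the box's frame, same axes. The slot is an opening in the 45 degree slope, 76 wide, from the sill up to x = 37, z = 95. Owing to the slope, downward-pointing fingertips held above the sill can follow a tool about 25 past it before they meet the upper edge. Below the sill inside: a free drop to the floor.
- flap (a joint): Angle (rad) of the spring flap, a sheet 82 x 56 hinged inside along the slot's upper edge. 0 = shut behind the slope; it only swings inward and down: 0.8 hanging straight down, about 1.9 resting on a peeler that lies over the sill, 2.2 at most. The spring always shuts it: 0.5 N at its free edge near shut, 1 to 3 N far open; it presses on whatever lies over the sill until that is fully past.
- peeler: Vegetable peeler with a thick yellow handle and a thin narrow blade, lying flat, 170 x 25 x 18, about 80 g. Origin: middle of its length on the flat underside. x runs along it towards the blade end: the handle, 25 wide and 17 high, reaches from x = -85 to 18, the blade, 14 wide and 6 high, from there to x = 85. z up as it lies.
- peeler_tip (a point): Blade end of the peeler (x = 85, y = 0, z = 3 in its frame).
- peeler_tail (a point): Butt end of the peeler's handle (x = -85, y = 0, z = 8 in its frame).
- salt_shaker: Glass salt shaker with a domed metal top, 44 in diameter and 90 high (straight up to 66), standing 70 to 100 in front of the slot. Origin: centre of its underside, z up.
- timer: Round kitchen timer, 66 in diameter and 56 high, loose, standing to the left of the box, in front of the grill. Leave it there. Origin: centre of its underside.
- marker: Felt marker lying roughly along y at the table's front edge, left of the box, 131 long, 16 thick, loose. Leave it there. Origin: middle of its length, underside. The table between marker, timer and box, round the peeler and in front of the box is otherwise empty.
- ramekin_0: White porcelain ramekin, 69 in diameter and 42 high, loose, near the table's front edge to the right of the box. Leave it there. Origin: centre of its underside.
- order_pad: Order pad lying flat, 135 x 68 x 10, loose, further to the right of the ramekin. Leave it there. Origin: centre of its underside.
Mind the look-alikes: they are no part of the job. Leave any blue or turquoise look-alike of the salt_shaker alone.

How it is judged (in metres and radians):
On the way, in this order (a step that is already met when the one before it is completed fails the run):
1. the salt shaker stands upright on the table, let go, at least 16 cm from the slot (horizontal distance between salt_shaker and slot above 0.16 m and angle between salt_shaker's own z axis and vertical below 0.1 rad and height (world z) of salt_shaker below 0.006 m and contact force between salt_shaker and the fingers below 0.1 N), for 0.2 s.
2. the peeler's blade end is inside the slot with the flap pushed open, its handle end still outside (x of peeler_tip in the frame of slot above 0.03 m and x of peeler_tail in the frame of slot below -0.01 m and y of peeler_tip in the frame of slot between -0.07 and 0.07 m and z of peeler_tip in the frame of slot below 0.04 m and value of joint flap above 0.5 rad), for 0.1 s.
At the end, for the whole second after the job is handed in: The whole peeler lies at rest inside the sharps box, behind the flap, and the flap is shut (within 0.06 rad); the salt shaker stands upright (within 0.1 rad) at rest on the table, at least 16 cm from the middle of the sill (x of peeler_tip in the frame of sharps_box between -0.002 and 0.206 m and x of peeler_tail in the frame of sharps_box between -0.002 and 0.206 m and y of peeler in the frame of sharps_box between -0.06 and 0.06 m and z of peeler in the frame of sharps_box below 0.06 m and linear speed of peeler below 0.03 m/s and value of joint flap below 0.06 rad and horizontal distance between salt_shaker and slot above 0.16 m and angle between salt_shaker's own z axis and vertical below 0.1 rad and height (world z) of salt_shaker between -0.006 and 0.006 m and linear speed of salt_shaker below 0.02 m/s); the robot touches nothing.
It fails at once if the salt shaker is tipped over (angle between salt_shaker's own z axis and vertical above 0.6 rad).
It fails at once if the timer, the marker, the ramekin or the order pad is moved by more than 4 cm (distance of any of timer, marker, ramekin_0, order_pad from where it was at the start of the episode above 0.04 m).
It also fails if it takes over 70 s, if anything falls off the work surface, if the arm or the gripper's body presses on something with over 40 N, if the wrist force passes 120 N, or if a joint passes its speed limit or range.

### The arm

A 7-joint arm with a two-finger parallel gripper is mounted at the origin on a cart in front of the work surface, level with it; the furniture and walls round the work are solid. World frame = base frame: x ahead of the robot, y to its left, z up, the work surface at z = 0. Lengths are in mm, angles in rad, forces in N, time in s.
With the tool pointing down it reaches from about 425 to 875 mm from the base axis. Payload 8.4 kg.
Tool frame: the origin (TCP) lies at the very end of the fingers, on their centre line; the grasp point (between the pads) lies 19 mm behind it; z points along the fingers, y is the line along which they close (so a half turn about z gives the same grasp; the last joint's range is limited). The gripper opens to 87 mm and grips with 3 to 60 N. Pads are 19 mm wide; open, the fingers measure 117 mm over their backs; the gripper's body (75 mm by 190 mm) begins 51 mm behind the grasp point.
Start: joints at [1.052, 0.333, 0.04, 1.465, -0.013, 1.343, -0.059], TCP at [264.901, -593.541, 222.546] pointing down, gripper open.
Joint ranges: [-2.58, 2.58], [-0.38, 2.09], [-1.3, 1.39], [0.25, 2.4], [-1.5, 4.64], [0.08, 2.09], [-2.65, 2.65]. Speed limits (rad/s): [2.22, 2.22, 2.79, 2.79, 3.14, 3.14, 3.14].

### API

Orientations are given as [roll, pitch, yaw] about the fixed x, y, z axes, in that order (R = Rz(yaw) Ry(pitch) Rx(roll)).
In Python, from bench import robot, viewer gives the robot as it stands. The module is installed in compiled form; this text tells all that it offers.
- The arm moves only by the tool carry_out, never from a script. Its argument "commands" is a list of rows, each a list of 7 numbers: the opening, from -1 (shut) to 1 (fully open), then the shift along the tool's x, y, z in mm, then the turn, a rotation vector about the tool's x, y, z in degrees. In form: [[grip, dx, dy, dz, ax, ay, az], ...]. A call has 1 to 8 rows; each row is the pose to reach, as a shift and turn from the pose commanded when the call began, along the tool's axes at that moment; what a row does not reach only later rows make up. A row lasts 1/12 s, in which the tool goes at most 41.7 mm and 7.16 degrees, less where a joint would pass 70% of its speed; a pose out of reach is approached as far as the arm can. A call with a gripper value outside its range is refused whole. The fingers move at their own pace and stop on an object; "newtons" is the grip in N (left out, the last holds). Time passes only in rows, so rows that repeat a pose let the fingers close. It gives the time, the measured TCP pose, the force, the opening and the grip force at its end, in the units of the state.
- robot.sense(): the state, without advancing time (a new reading comes with each control period).
- viewer.grab_frame(name): name is "scene" or "top" or "wrist"; returns a dict with "image" (420x560x3 uint8, red, green, blue), "range_z" (420x560 float32, mm along the optical axis (not along the pixel's ray), 0 where there is no reading), "intrinsics" (3x3 intrinsics, pixels), "dist_coeffs" ([k1, k2, p1, p2, k3] as OpenCV has them; the pictures are not rectified), "world_from_camera" (4x4, takes a point from camera to world coordinates). Camera axes: x right, y up, looking along -z (the intrinsics and any distortion apply to the point x, -y, -z); pixel columns grow to the right and rows downward; lengths in mm; the calibration is good to about 2 mm. A picture is of the moment at which its call begins.
- robot.sign_off(): hands the job in; it is judged then, once.
The state is a dict: "t": time; "joint_pos": joint angles; "joint_vel": joint speeds; "joint_efforts": joint torques, N m; "tool_pos": TCP position; "ee_rot": TCP orientation; "wrist_force": force on the tool from outside, world axes, zero at the start; "wrist_torque": the same for the moment, N m; "gripper_width": opening from 0.0 (shut) to 1.0 (fully open); "gripper_force": force on a finger pad.
Only numpy, scipy, OpenCV 4.12 (cv2) and the standard library are available. Lean on these libraries where they do the work, as an engineer would, in place of code of your own. Each camera call takes 0.05 s, during which the arm holds its last target. There are 200 camera calls.

## Working session

There is one attempt and no reset: what is moved stays moved. The work goes in short steps, Python scripts to look and compute and a tool call to move; the robot and the scene stay as the last step left them, time stands still between calls to the robot, and variables do not carry over. Pictures are saved under pics/ and viewed, at most 10 in all, crops included, and the job is handed in when it is done.

Besides the shell and the picture viewer there is one more tool, called after "Emit:" as a command line: name --pt "numbers of a row" for each row, then --argument value for the rest. carry_out: Moves the arm, as the interface text tells. Its arguments: {"type":"object","properties":{"commands":{"type":"array","items":{"type":"array","items":{"type":"number"}}},"newtons":{"type":"number"}},"required":["commands"]}

```bash
mkdir -p pics; cat > h.py <<'E'
import numpy as np, cv2
from bench import robot, viewer
def grab(n):
    return viewer.grab_frame(n)
def pts(f):
    K=np.array(f["intrinsics"]);d=np.array(f["dist_coeffs"],float);T=np.array(f["world_from_camera"])
    h,w=f["range_z"].shape
    v,u=np.mgrid[0:h,0:w]
    n=cv2.undistortPoints(np.stack([u,v],-1).reshape(-1,1,2).astype(np.float64),K,d).reshape(h,w,2)
    z=f["range_z"].astype(float)
    P=np.stack([n[...,0]*z,-n[...,1]*z,-z],-1)
    W=P@T[:3,:3].T+T[:3,3]; W[z==0]=np.nan
    return W
def ray(f,u,v,h):
    K=np.array(f["intrinsics"]);d=np.array(f["dist_coeffs"],float);T=np.array(f["world_from_camera"])
    n=cv2.undistortPoints(np.array([[[u,v]]],float),K,d)[0,0]
    r=T[:3,:3]@np.array([n[0],-n[1],-1]); o=T[:3,3]
    return o+r*(h-o[2])/r[2]
E
python3 - <<'E'
from h import *
s=robot.sense(); print(s['tool_pos'],s['ee_rot'],s['wrist_force'],s['gripper_width'])
ims=[]
for n in ('scene','top'):
    f=grab(n); np.save(f'{n}.npy',f,allow_pickle=True); cv2.imwrite(f'pics/{n}0.png',f['image'][...,::-1]); print(np.round(np.array(f['world_from_camera']),2).tolist())
E
```

```text
[ 264.69862849 -593.15341179  221.66689514] [-3.13999365e+00  1.18644954e-04  4.19793280e-01] [-0.16751498  0.28997108  0.06571985] 1.0009038697481265
[[-0.72, 0.28, -0.63, -332.79], [-0.69, -0.3, 0.66, 679.37], [-0.01, 0.91, 0.41, 667.14], [0.0, 0.0, 0.0, 1.0]]
[[0.03, 0.99, -0.16, 305.96], [-1.0, 0.03, -0.0, -202.71], [0.0, 0.16, 0.99, 1404.71], [0.0, 0.0, 0.0, 1.0]]
```

View pics/scene0.png

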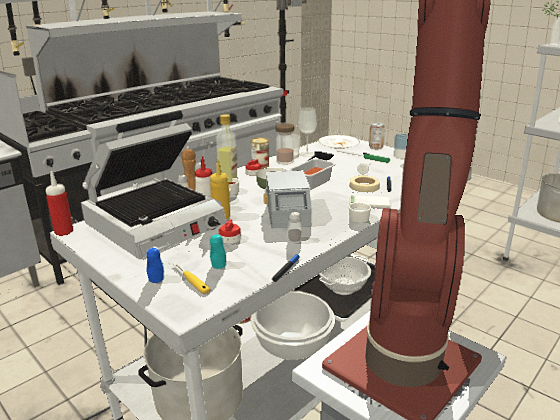

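View pics/top0.png

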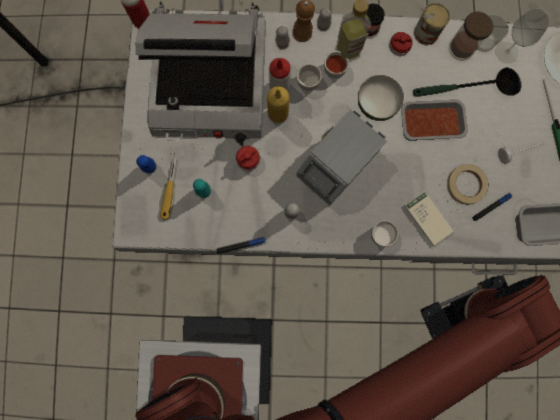

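The scene view shows the peeler at (195,280), the box at (288,195) and a clear shaker in front of it at (294,227). In the top view the peeler is at (168,190), the box at (340,158), the timer at (247,157), the marker at (240,245) and the ramekin at (384,235).

Shaker candidates in the top view are grey/clear at (292,210), blue at (146,163), turquoise at (202,187) and grey ones at the back at (283,35) and (324,18). The one at (292,210) fits, because it is clear glass and stands in front of the slot.

```bash
python3 - <<'E'
from h import *
f=np.load('top.npy',allow_pickle=True).item(); W=pts(f); im=f['image']
c=im[90:260,130:410]; cv2.imwrite('pics/crop.png',cv2.resize(c,None,fx=2.85,fy=2.85,interpolation=cv2.INTER_CUBIC)[...,::-1])
Z=W[...,2]
# shaker
m=np.zeros(Z.shape,bool); m[195:225,278:306]=1
p=W[m&(Z>50)]; print('shaker',len(p),np.nanmean(p,0),p[:,2].max(), p.min(0),p.max(0))
# peeler by yellow + depth
hsv=cv2.cvtColor(im,cv2.COLOR_RGB2HSV)
y=((hsv[...,0]>15)&(hsv[...,0]<35)&(hsv[...,1]>130)); roi=np.zeros_like(y); roi[140:225,155:185]=1; y&=roi
vs,us=np.nonzero(y); 
q=np.array([ray(f,u,v,14)[:2] for u,v in zip(us,vs)]); mu=q.mean(0); 
l=cv2.fitLine(q.astype(np.float32),cv2.DIST_L2,0,.01,.01).ravel(); d=l[:2]*np.sign(l[0]); t=(q-mu)@d
print('handle',len(q),mu,d,np.degrees(np.arctan2(d[1],d[0])),t.min(),t.max(), 'z',np.nanmedian(Z[y]))
# box lid
roi=np.zeros_like(y); roi[105:215,290:390]=1
b=roi&(Z>98)&(Z<112); n,lab,st,ce=cv2.connectedComponentsWithStats(b.astype(np.uint8)); k=1+np.argmax(st[1:,4]); p=W[lab==k]
r=cv2.minAreaRect(p[:,:2].astype(np.float32)); print('lid',r,cv2.boxPoints(r).tolist(),np.median(p[:,2]))
b=roi&(Z>50)&(Z<112); n,lab,st,ce=cv2.connectedComponentsWithStats(b.astype(np.uint8)); k=1+np.argmax(st[1:,4]); p=W[lab==k]
r=cv2.minAreaRect(p[:,:2].astype(np.float32)); print('box',r,cv2.boxPoints(r).tolist())
for n,u,v in (('timer',247,157),('markL',218,250),('markR',265,240),('ramek',384,235),('turq',202,187),('blue',146,163),('tip',174,152)): print(n,W[v,u])
E
```

```text
shaker 169 [ 495.36870449 -233.27097532   80.35511184] 95.22375389696776 [ 480.72329042 -252.18456148   50.00073736] [ 513.62471093 -215.76541651   95.2237539 ]
handle 294 [520.03519087 100.6777245 ] [ 0.9946269  -0.10352451] -5.942164 -47.80036177429409 54.20984848443265 z 13.61227455111225
lid ((655.0751342773438, -367.81097412109375), (127.96317291259766, 177.5718994140625), 49.06244659423828) [[546.0810546875, -357.96844482421875], [680.22314453125, -474.3199462890625], [764.0692138671875, -377.65350341796875], [629.9271240234375, -261.302001953125]] 106.84591493673656
box ((645.7890014648438, -352.45062255859375), (139.0010986328125, 211.73117065429688), 49.06243896484375) [[520.2763671875, -335.5860595703125], [680.22314453125, -474.3199462890625], [771.3016357421875, -369.315185546875], [611.3548583984375, -230.581298828125]]
timer [ 636.53317888 -112.31486543   50.94270074]
markL [392.56159379 -42.69160078  14.15691135]
markR [ 422.40398314 -165.60889968   15.46998268]
ramek [ 442.91230457 -478.20248891   25.23471544]
turq [547.1967208   -2.62621014  83.38108421]
blue [605.72508742 145.5389067   86.12393334]
tip [659.00550859  93.26719729  -3.67513652]
```

View pics/crop.png

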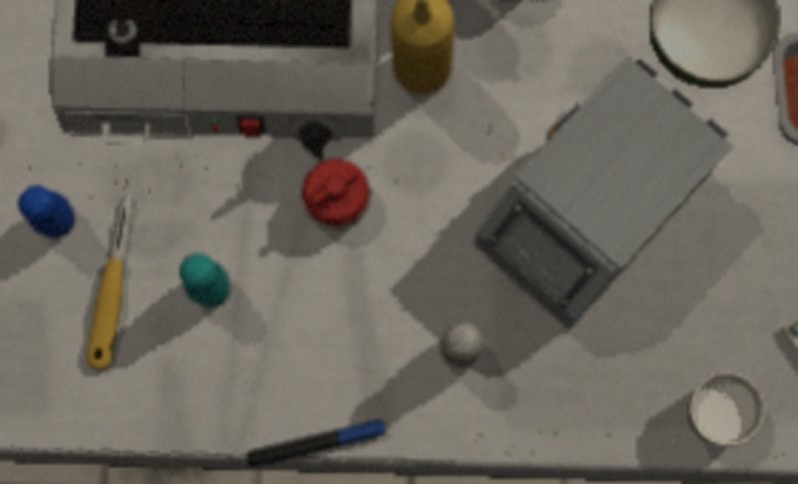

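The crop confirms it. The clear shaker with the grey dome is at (462,342) in the crop, in front of the slot, and the padlock is on the box's far-left side. I'll move above it, with the tool's x along the box axis (yaw about -41°).

Emit:
carry_out --pt "1 357 -235 -10 0 0 65" --pt "1 357 -235 -10 0 0 65" --pt "1 357 -235 -10 0 0 65" --pt "1 357 -235 -10 0 0 65" --pt "1 357 -235 -10 0 0 65" --pt "1 357 -235 -10 0 0 65" --pt "1 357 -235 -10 0 0 65" --pt "1 357 -235 -10 0 0 65"

```text
t: 0.77
tool_pos: [434.0, -328.9, 229.8]
ee_rot: [-3.142, 0.0, -0.522]
wrist_force: [-0.1, 0.1, -0.0]
gripper_width: 1.0
gripper_force: 0.0
```

```bash
cat >> h.py <<'E'
from scipy.spatial.transform import Rotation as Ro
def to(x,y,z,yaw):
    s=robot.sense(); R=Ro.from_euler('xyz',s['ee_rot']); p=np.array(s['tool_pos'])
    T=Ro.from_euler('xyz',[np.pi,0,np.radians(yaw)])
    print('t',round(s['t'],2),'tcp',p.round(1),'rpy',np.degrees(s['ee_rot']).round(1),'shift',(R.inv().apply(np.array([x,y,z])-p)).round(1),'turn',np.degrees((R.inv()*T).as_rotvec()).round(1))
    return s
E
python3 -c "
from h import *
print(np.round(to(495,-233,200,-41)['joint_pos'],2))"
```

```text
t 0.77 tcp [ 434.  -328.9  229.8] rpy [-180.     0.   -29.9] shift [   5.  -113.5   29.8] turn [-0.   0.  11.1]
[ 0.63  0.12 -0.07  1.71  0.01  1.31 -1.53]
```

Emit:
carry_out --pt "1 5 -113 0 0 0 11" --pt "1 5 -113 0 0 0 11" --pt "1 5 -113 0 0 0 11" --pt "1 5 -113 0 0 0 11" --pt "1 5 -113 0 0 0 11"

```text
t: 1.18
tool_pos: [494.5, -232.6, 229.5]
ee_rot: [-3.141, 0.001, -0.704]
wrist_force: [-1.1, -0.7, -1.3]
gripper_width: 1.001
gripper_force: 0.0
```

```bash
python3 - <<'E'
from h import *
s=to(495,-233,31,-41)
f=grab('wrist'); np.save('w1.npy',f,allow_pickle=True); cv2.imwrite('pics/w1.png',f['image'][...,::-1])
W=pts(f);Z=W[...,2]
near=(np.hypot(W[...,0]-495,W[...,1]+233)<45)
for lo,hi in((30,64),(64,80),(80,100)):
    p=W[near&(Z>lo)&(Z<hi)]; print(lo,len(p),p.mean(0) if len(p) else '',p.min(0) if len(p) else '',p.max(0) if len(p) else '')
E
```

```text
t 1.18 tcp [ 494.5 -232.6  229.5] rpy [-180.     0.   -40.3] shift [  0.8   0.  198.5] turn [-0.   0.   0.7]
30 451 [ 509.44189979 -240.4723534    46.35319518] [ 483.42378289 -253.0722625    30.14149946] [ 520.99979099 -212.54490268   63.6270044 ]
64 214 [ 503.99088716 -236.12184257   76.18766536] [ 481.70009176 -248.26030318   65.32369914] [ 515.27754204 -214.26355704   79.98495651]
80 694 [ 499.3918721  -232.38496065   85.28758059] [ 483.18676829 -247.09007053   80.00708585] [ 513.98192418 -215.9586701    89.43300639]
```

View pics/w1.png

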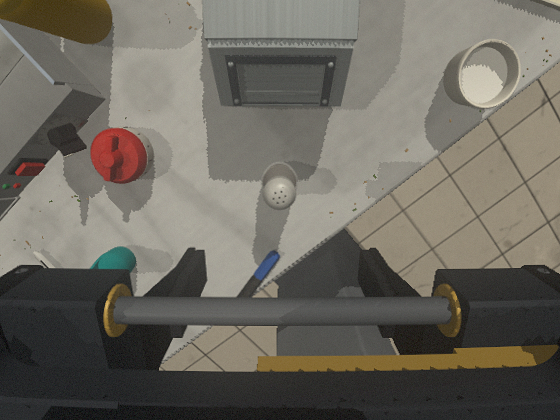

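The wrist view shows the shaker's dome at (279,192) and the slot at (280,80) with its sill edge along row 106. The box is square to the tool. I'll descend onto the shaker at about (499,-231).

Emit:
carry_out --pt "1 3 -4 40 0 0 0" --pt "1 3 -4 80 0 0 0" --pt "1 3 -4 120 0 0 0" --pt "1 3 -4 150 0 0 0" --pt "1 3 -4 175 0 0 0" --pt "1 3 -4 190 0 0 0" --pt "1 3 -4 199 0 0 0" --pt "1 3 -4 199 0 0 0"

```text
t: 1.9
tool_pos: [496.5, -234.8, 28.9]
ee_rot: [3.14, 0.003, -0.711]
wrist_force: [-0.9, 0.8, -0.2]
gripper_width: 0.998
gripper_force: 0.0
```

Emit:
carry_out --pt "-0.2 0 0 0 0 0 0" --pt "-0.2 0 0 0 0 0 0" --pt "-0.2 0 0 0 0 0 0" --pt "-0.2 0 0 0 0 0 0" --pt "-0.2 0 0 0 0 0 0" --pt "-0.2 0 0 0 0 0 0" --newtons 15

```text
t: 2.4
tool_pos: [498.8, -234.0, 31.4]
ee_rot: [-3.141, -0.001, -0.708]
wrist_force: [0.2, 0.2, -0.0]
gripper_width: 0.63
gripper_force: 0.0
```

```bash
python3 - <<'E'
from h import *
to(500,-85,31,-41)
f=np.load('w1.npy',allow_pickle=True).item()
W=pts(f)
for u,v in((212,106),(278,106),(343,106)): print(ray(f,u,v,58).round(1), W[v-2,u].round(1),W[v-6,u].round(1),W[v+4,u].round(1))
E
```

```text
t 2.4 tcp [ 498.8 -234.    31.4] rpy [-180.    -0.   -40.6] shift [ -96.  -113.9    0.3] turn [-0.  -0.   0.4]
[ 606.8 -236.2   58. ] [ 616.7 -228.6   -0.7] [ 620.2 -231.4   -2.6] [ 611.9 -223.8   -1.4]
[ 563.9 -286.3   58. ] [ 565.4 -287.5   57. ] [ 568.3 -290.    56.5] [ 561.1 -283.    -2. ]
[ 522.  -335.9   58. ] [ 517.  -345.7   -1.3] [ 520.5 -348.5   -1.6] [ 511.7 -341.5   -0.6]
```

Emit:
carry_out --pt "-0.5 0 0 0 0 0 0" --pt "-0.5 0 0 0 0 0 0" --pt "-0.5 0 0 0 0 0 0" --pt "-0.5 0 0 0 0 0 0" --newtons 15

```text
t: 2.73
tool_pos: [498.8, -233.7, 31.1]
ee_rot: [-3.141, -0.0, -0.708]
wrist_force: [-0.2, 1.2, 2.9]
gripper_width: 0.467
gripper_force: 15.0
```

Emit:
carry_out --pt "-0.5 0 0 -15 0 0 0" --pt "-0.5 -10 -12 -25 0 0 0" --pt "-0.5 -29 -34 -25 0 0 0" --pt "-0.5 -48 -57 -25 0 0 0" --pt "-0.5 -67 -80 -25 0 0 0" --pt "-0.5 -85 -100 -25 0 0 0" --pt "-0.5 -96 -114 -25 0 0 0" --pt "-0.5 -96 -114 -25 0 0 0"

```text
t: 3.4
tool_pos: [499.8, -80.3, 55.8]
ee_rot: [-3.141, 0.001, -0.703]
wrist_force: [0.5, -0.1, -0.4]
gripper_width: 0.468
gripper_force: 14.8
```

Emit:
carry_out --pt "-0.5 0 0 8 0 0 0" --pt "-0.5 0 0 16 0 0 0" --pt "-0.5 0 0 22 0 0 0" --pt "-0.5 0 0 24 0 0 0" --pt "-0.5 0 0 25 0 0 0" --pt "-0.5 0 0 25 0 0 0" --pt "-0.5 0 0 25 0 0 0"

```text
t: 3.98
tool_pos: [499.1, -86.1, 31.0]
ee_rot: [3.14, 0.001, -0.71]
wrist_force: [-5.3, 0.1, 10.3]
gripper_width: 0.466
gripper_force: 15.5
```

Emit:
carry_out --pt "0.5 0 0 -1 0 0 0" --pt "0.5 0 0 -1 0 0 0" --pt "0.5 0 0 -1 0 0 0" --pt "0.5 0 0 -1 0 0 0" --pt "0.5 0 0 -1 0 0 0" --pt "0.5 0 0 -1 0 0 0"

```text
t: 4.48
tool_pos: [499.8, -84.9, 31.7]
ee_rot: [-3.142, 0.0, -0.709]
wrist_force: [-0.3, 1.1, -0.2]
gripper_width: 0.736
gripper_force: 0.0
```

Emit:
carry_out --pt "0.5 0 0 -20 0 0 0" --pt "0.5 0 0 -60 0 0 0" --pt "0.5 0 0 -100 0 0 0" --pt "0.5 0 0 -140 0 0 0" --pt "0.5 0 0 -160 0 0 0"

```text
t: 4.9
tool_pos: [501.5, -84.9, 197.0]
ee_rot: [-3.139, -0.005, -0.708]
wrist_force: [1.8, -0.0, 0.4]
gripper_width: 0.748
gripper_force: 0.0
```

```bash
python3 - <<'E'
from h import *
to(505,100,150,-6)
f=grab('top');W=pts(f);Z=W[...,2]
m=(np.hypot(W[...,0]-500,W[...,1]+86)<40)&(Z>60)&(Z<110); p=W[m]; print(len(p),p.mean(0),p.max(0)) if len(p) else print(0)
cv2.imwrite('pics/top1.png',f['image'][...,::-1])
E
```

```text
t 4.9 tcp [501.5 -84.9 197. ] rpy [-179.8   -0.3  -40.6] shift [-117.8 -142.6   46.8] turn [ -0.1  -0.3 -34.6]
10 [507.24010186 -93.00128322  84.48706132] [511.7719302  -90.92013849  93.62068686]
```

Emit:
carry_out --pt "0.5 -126 -140 0 0 0 -34.6" --pt "0.5 -126 -140 0 0 0 -34.6" --pt "0.5 -126 -140 0 0 0 -34.6" --pt "0.5 -126 -140 0 0 0 -34.6" --pt "0.5 -126 -140 0 0 0 -34.6" --pt "0.5 -126 -140 0 0 0 -34.6" --pt "0.5 -126 -140 0 0 0 -34.6"

```text
t: 5.53
tool_pos: [494.8, 104.9, 191.5]
ee_rot: [-3.141, 0.0, -0.102]
wrist_force: [0.1, -1.6, -0.2]
gripper_width: 0.749
gripper_force: 0.0
```

```bash
python3 - <<'E'
from h import *
f=grab('wrist'); im=f['image'];cv2.imwrite('pics/w2.png',im[...,::-1])
hsv=cv2.cvtColor(im,cv2.COLOR_RGB2HSV)
y=((hsv[...,0]>15)&(hsv[...,0]<35)&(hsv[...,1]>130)).astype(np.uint8)
n,lab,st,ce=cv2.connectedComponentsWithStats(y); print(st[1:][st[1:,4]>200].tolist())
W=pts(f)
ok=(lab>0)&(W[...,2]>3)&(W[...,2]<25)&(np.hypot(W[...,0]-515,W[...,1]-100)<90)
p=W[ok]; r=cv2.minAreaRect(p[:,:2].astype(np.float32)); print(len(p),r,cv2.boxPoints(r).tolist(),np.percentile(p[:,2],[5,50,95]))
l=cv2.fitLine(p[:,:2].astype(np.float32),cv2.DIST_L2,0,.01,.01).ravel(); print(l)
to(497,103,3,-6)
m=(np.hypot(W[...,0]-500,W[...,1]+86)<40)&(W[...,2]>60)&(W[...,2]<110); print('shk',m.sum(),W[m].mean(0))
E
```

```text
[[270, 112, 22, 96, 1760], [143, 285, 23, 53, 565], [403, 285, 19, 53, 400], [213, 346, 325, 26, 5273]]
1753 ((524.7747192382812, 102.80536651611328), (23.34958267211914, 103.18934631347656), 83.57682037353516) [[472.1978454589844, 96.97579956054688], [574.7394409179688, 85.43191528320312], [577.3515625, 108.63493347167969], [474.80999755859375, 120.17881774902344]] [ 9.58499449 12.91426908 15.32438307]
[ 9.9345005e-01 -1.1426741e-01  5.2583624e+02  1.0246070e+02]
t 5.58 tcp [495.1 103.3 191.5] rpy [180.   0.  -6.] shift [2.000e+00 1.000e-01 1.885e+02] turn [ 0.  0. -0.]
shk 1413 [500.5361631  -78.24601063  79.91630069]
```

View pics/w2.png

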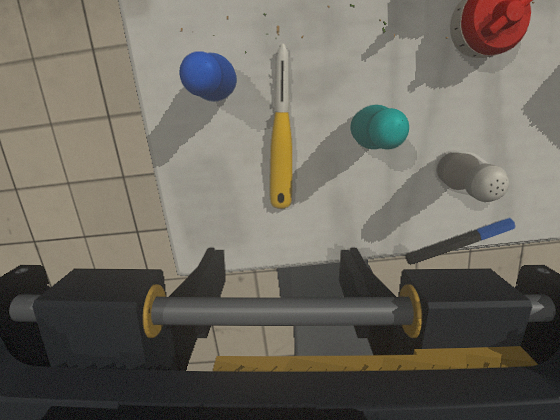

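The wrist view shows the peeler handle with its butt at (281,208) and tip at (282,45). The shaker stands upright at (488,185). I'll descend onto the handle about 28 mm from the butt.

Emit:
carry_out --pt "0.5 6 -2 40 0 0 0" --pt "0.5 6 -2 80 0 0 0" --pt "0.5 6 -2 120 0 0 0" --pt "0.5 6 -2 150 0 0 0" --pt "0.5 6 -2 170 0 0 0" --pt "0.5 6 -2 180 0 0 0" --pt "0.5 6 -2 186 0 0 0" --pt "0.5 6 -2 188 0 0 0"

```text
t: 6.25
tool_pos: [501.6, 104.0, 3.7]
ee_rot: [3.141, 0.0, -0.106]
wrist_force: [0.0, -0.6, 0.0]
gripper_width: 0.752
gripper_force: 0.0
```

Emit:
carry_out --pt "-0.9 0 0 0 0 0 0" --pt "-0.9 0 0 0 0 0 0" --pt "-0.9 0 0 0 0 0 0" --pt "-0.9 0 0 0 0 0 0" --pt "-0.9 0 0 0 0 0 0" --pt "-0.9 0 0 0 0 0 0" --pt "-0.9 0 0 0 0 0 0" --pt "-0.9 0 0 0 0 0 0" --newtons 50

```text
t: 6.92
tool_pos: [501.5, 104.8, 4.1]
ee_rot: [-3.142, -0.0, -0.105]
wrist_force: [-0.1, 0.9, 2.5]
gripper_width: 0.259
gripper_force: 50.0
```

Emit:
carry_out --pt "-0.9 0 0 -30 0 0 0" --pt "-0.9 0 0 -70 0 0 0" --pt "-0.9 0 0 -110 0 0 0" --pt "-0.9 0 0 -140 0 0 0" --pt "-0.9 -3 30 -145 0 0 4" --pt "-0.9 -7 65 -145 0 0 9" --pt "-0.9 -12 100 -145 0 0 14" --pt "-0.9 -16 135 -145 0 0 18"

```text
t: 7.58
tool_pos: [470.7, -29.0, 149.2]
ee_rot: [-3.141, -0.0, -0.423]
wrist_force: [1.0, 0.2, -1.0]
gripper_width: 0.262
gripper_force: 50.0
```

```bash
python3 -c "
from h import *
print(to(437,-178,150,-40.4)['gripper_width'])"
```

```text
t 7.58 tcp [470.7 -29.  149.2] rpy [-180.    -0.   -24.2] shift [ 30.4 149.7  -0.9] turn [-0.  -0.  16.2]
0.2617206840103834
```

Emit:
carry_out --pt "-0.9 7 35 0 0 0 4" --pt "-0.9 14 70 0 0 0 8" --pt "-0.9 21 105 0 0 0 12" --pt "-0.9 28 138 0 0 0 16" --pt "-0.9 30 150 0 0 0 16.2" --pt "-0.9 30 150 0 0 0 16.2" --pt "-0.9 30 150 0 0 0 16.2"

```text
t: 8.17
tool_pos: [437.6, -177.0, 148.8]
ee_rot: [-3.141, 0.0, -0.702]
wrist_force: [1.2, 0.1, -1.6]
gripper_width: 0.262
gripper_force: 50.0
```

```bash
python3 - <<'E'
from h import *
to(437,-178,66,-40.4)
f=grab('wrist'); im=f['image'];cv2.imwrite('pics/w3.png',im[...,::-1]); np.save('w3.npy',f,allow_pickle=True)
W=pts(f); Z=W[...,2]
e=np.array([.7615,-.648]); l=np.array([.648,.7615])
q=(W[...,:2]-[564,-286]); X=q@e; Y=q@l
m=(Z>70)&(Z<100)&(X>5)&(X<60)&(abs(Y)<75); print('slope Y range',np.percentile(Y[m],[1,50,99]),'x-z', np.median((X-(Z-58))[m&(abs(Y)>45)&(Z<95)]))
h=np.array(robot.sense()['tool_pos'])[:2]-[564,-286]; print('tcp box',h@e,h@l)
# peeler in air: points between z 120 and 175 ahead of the fingers
m=(Z>125)&(Z<185)&(X<0)&(X>-160)&(abs(Y)<30); p=np.c_[X[m],Y[m],Z[m]]; print(len(p))
if len(p):
    for a in range(-160,0,15):
        k=(p[:,0]>=a)&(p[:,0]<a+15)
        if k.any(): print(a,p[k].mean(0).round(1),k.sum())
E
```

```text
t 8.17 tcp [ 437.6 -177.   148.8] rpy [-180.     0.   -40.2] shift [ 0.2  1.2 82.8] turn [-0.   0.   0.2]Traceback (most recent call last):
  File "<stdin>", line 7, in <module>
    return _quantile_unchecked(
        a, q, axis, out, overwrite_input, method, keepdims, weights)
    return _ureduce(a,
                    func=_quantile_ureduce_func,
    ...<5 lines>...
                    overwrite_input=overwrite_input,
                    method=method)
    r = func(a, **kwargs)
    result = _quantile(arr,
                       quantiles=q,
    ...<2 lines>...
                       out=out,
                       weights=wgt)
    slices_having_nans = np.isnan(arr[-1, ...])
                                  ~~~^^^^^^^^^
IndexError: index -1 is out of bounds for axis 0 with size 0
```

View pics/w3.png

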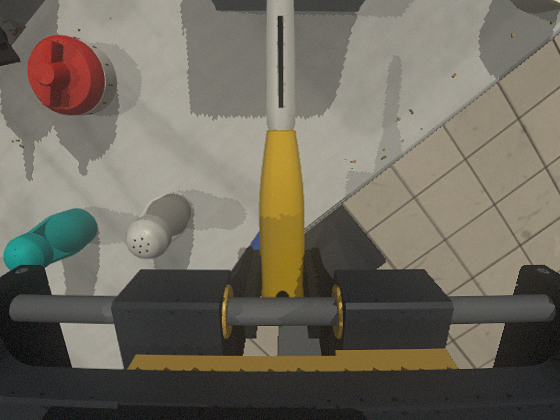

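The wrist view shows the peeler straight ahead in the grip, handle to blade along column 281. The sill's edge is at the top, around columns 213 to 363.

```bash
python3 - <<'E'
from h import *
e=np.array([.7615,-.648]); l=np.array([.648,.7615]); o=np.array([564,-286])
b=lambda p:(round(float((p[:2]-o)@e),1),round(float((p[:2]-o)@l),1),round(float(p[2]),1))
f=np.load('w3.npy',allow_pickle=True).item(); W=pts(f); im=f['image']
q=W[...,:2]-o; X=q@e; Y=q@l; Z=W[...,2]
m=(Z>45)&(Z<70)&(X>-15)&(X<20)&(abs(Y)<75); print('sill',m.sum(), (Y[m].min(),Y[m].max(),X[m].min()) if m.any() else '')
for v in (10,60,110,150,200,250): print(v,[b(W[v,u]) for u in (272,281,290)])
f=np.load('w1.npy',allow_pickle=True).item(); W=pts(f)
q=W[...,:2]-o; X=q@e; Y=q@l; Z=W[...,2]
m=(Z>60)&(Z<100)&(X>-5)&(X<40)&(abs(Y)<75); print('slope',Y[m].min(),Y[m].max()); k=m&(abs(Y)>46)
print('x-(z-58)',np.median((X-(Z-58))[k]), np.polyfit(Y[k],(X-Z)[k],1))
m=(Z>100)&(Z<112)&(X>40)&(X<200)&(abs(Y)<90);print('lid Y',np.percentile(Y[m],[1,99]))
E
```

```text
sill 0 
10 [(-39.7, 5.9, 153.2), (-39.9, 1.9, 153.8), (-39.2, -2.0, 151.5)]
60 [(-60.0, 6.0, 151.9), (-60.2, 1.9, 153.8), (-59.6, -2.3, 149.3)]
110 [(-82.0, 6.2, 151.3), (-82.0, 1.9, 152.4), (-82.0, -2.4, 151.0)]
150 [(-100.1, 6.1, 158.6), (-100.2, 1.9, 158.1), (-100.3, -2.4, 156.7)]
200 [(-124.3, 6.2, 159.7), (-124.2, 1.8, 160.0), (-124.3, -2.6, 159.8)]
250 [(-152.1, 6.5, 157.7), (-151.7, 1.8, 158.4), (-151.8, -2.9, 158.2)]
slope -63.26228877556412 57.38616335419066
x-(z-58) 1.3220178257810158 [ 8.73118228e-03 -5.67814999e+01]
lid Y [-63.6913941   57.78667555]
```

Emit:
carry_out --pt "-0.9 0 5 30 0 0 0" --pt "-0.9 0 5 60 0 0 0" --pt "-0.9 0 5 77 0 0 0" --pt "-0.9 0 5 81 0 0 0" --pt "-0.9 20 5 81 0 0 0" --pt "-0.9 40 5 81 0 0 0" --pt "-0.9 60 5 81 0 0 0" --pt "-0.9 75 5 81 0 0 0"

```text
t: 8.88
tool_pos: [493.5, -228.5, 68.7]
ee_rot: [-3.141, 0.0, -0.699]
wrist_force: [-3.8, 2.3, 0.2]
gripper_width: 0.263
gripper_force: 49.9
```

Emit:
carry_out --pt "-0.9 10 0 0 0 0 0" --pt "-0.9 20 0 0 0 0 0" --pt "-0.9 30 0 0 0 0 0" --pt "-0.9 40 0 0 0 0 0" --pt "-0.9 50 0 0 0 0 0" --pt "-0.9 60 0 0 0 0 0" --pt "-0.9 65 0 0 0 0 0" --pt "-0.9 65 0 0 0 0 0"

```text
t: 9.55
tool_pos: [542.4, -272.2, 67.9]
ee_rot: [-3.141, -0.001, -0.702]
wrist_force: [0.8, 0.4, -2.7]
gripper_width: 0.265
gripper_force: 50.0
```

```bash
python3 - <<'E'
from h import *
to(563+.7615*17,-289-.648*17,68,-40.4)
f=grab('scene'); cv2.imwrite('pics/s2.png',cv2.resize(f['image'][150:270,200:370],None,fx=4,fy=4,interpolation=cv2.INTER_CUBIC)[...,::-1])
E
```

```text
t 9.55 tcp [ 542.4 -272.2   67.9] rpy [-180.    -0.   -40.2] shift [43.5 -0.4 -0.1] turn [-0.  -0.   0.2]
```

View pics/s2.png

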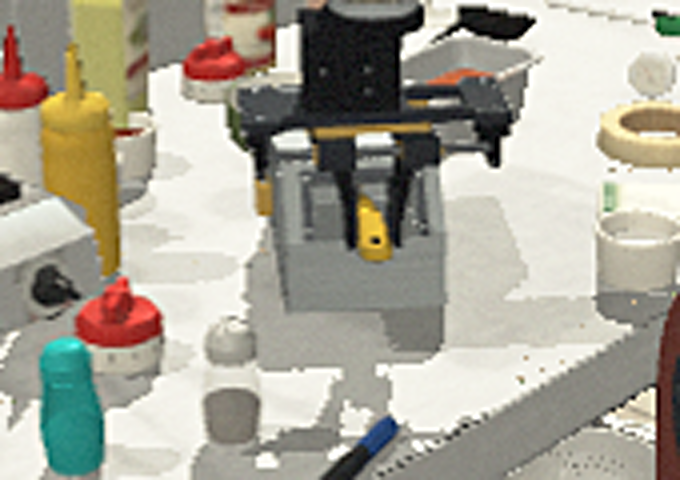

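The peeler is well into the slot with its butt at (375,245), and the shaker stands upright at (232,385). I'll keep pushing.

Emit:
carry_out --pt "-0.9 10 0 0 0 0 0" --pt "-0.9 20 0 0 0 0 0" --pt "-0.9 28 0 0 0 0 0" --pt "-0.9 34 0 0 0 0 0" --pt "-0.9 39 0 0 0 0 0" --pt "-0.9 42 0 0 0 0 0" --pt "-0.9 42 0 0 0 0 0"

```text
t: 10.18
tool_pos: [574.0, -298.8, 67.7]
ee_rot: [-3.141, -0.0, -0.702]
wrist_force: [0.6, -0.5, -1.5]
gripper_width: 0.258
gripper_force: 50.0
```

Emit:
carry_out --pt "-0.9 6 0 0 0 0 0" --pt "-0.9 6 0 0 0 0 0" --pt "-0.15 6 0 0 0 0 0" --pt "-0.15 6 0 0 0 0 0" --pt "-0.15 6 0 0 0 0 0" --pt "-0.15 6 0 0 0 0 0" --pt "-0.15 6 0 0 0 0 0" --pt "-0.15 6 0 0 0 0 0"

```text
t: 10.85
tool_pos: [578.2, -302.2, 68.1]
ee_rot: [-3.141, -0.0, -0.701]
wrist_force: [0.3, 0.0, 0.6]
gripper_width: 0.423
gripper_force: 0.0
```

```bash
python3 - <<'E'
from h import *
to(563-.7615*45,-289+.648*45,90,-40.4)
f=grab('scene'); g=grab('wrist'); a=cv2.resize(f['image'][150:270,210:370],(560,420),interpolation=cv2.INTER_CUBIC)
cv2.imwrite('pics/s3.png',cv2.resize(np.hstack([a,g['image']]),(800,300))[...,::-1])
E
```

```text
t 10.85 tcp [ 578.2 -302.2   68.1] rpy [-180.    -0.   -40.2] shift [-65.1  -0.4 -21.9] turn [-0.  -0.   0.2]
```

View pics/s3.png

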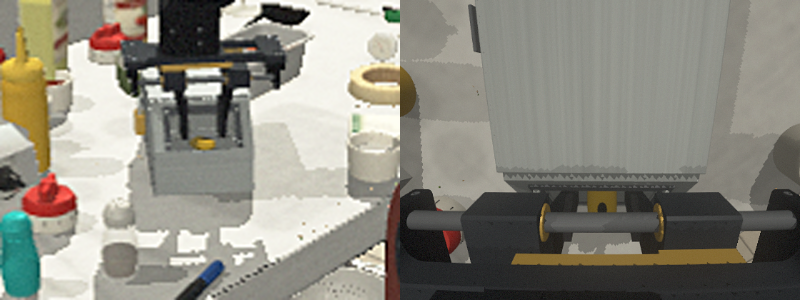

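The butt is still over the sill at (205,145), held by the flap. I'll back straight off, shut the fingers and push the butt in.

Emit:
carry_out --pt "-0.15 -15 0 0 0 0 0" --pt "-0.15 -35 0 0 0 0 0" --pt "-0.15 -55 0 0 0 0 0" --pt "-0.15 -65 0 0 0 0 0" --pt "-1 -65 0 0 0 0 0" --pt "-1 -65 0 3 0 0 0" --pt "-1 -65 0 4 0 0 0" --pt "-1 -65 0 4 0 0 0"

```text
t: 11.62
tool_pos: [528.9, -260.8, 63.5]
ee_rot: [3.142, 0.0, -0.702]
wrist_force: [-1.0, 0.5, 0.5]
gripper_width: 0.209
gripper_force: 0.0
```

Emit:
carry_out --pt "-1 0 0 0 0 0 0" --pt "-1 0 0 0 0 0 0" --pt "-1 0 0 0 0 0 0" --pt "-1 0 0 0 0 0 0"

```text
t: 11.95
tool_pos: [528.6, -260.4, 63.9]
ee_rot: [-3.141, 0.0, -0.702]
wrist_force: [-0.7, 0.6, 0.8]
gripper_width: 0.013
gripper_force: 0.0
```

```bash
python3 - <<'E'
from h import *
to(563+.7615*20,-289-.648*20,63,-40.4)
g=grab('wrist'); im=g['image']; f=grab('scene')
cv2.imwrite('pics/s4.png',np.hstack([cv2.resize(f['image'][150:240,240:360],(400,300)),cv2.resize(im,(400,300))])[...,::-1])
hsv=cv2.cvtColor(im,cv2.COLOR_RGB2HSV); W=pts(g); e=np.array([.7615,-.648]); l=np.array([.648,.7615])
y=(hsv[...,0]>15)&(hsv[...,0]<35)&(hsv[...,1]>120); q=W[...,:2]-[563,-289]; X=q@e;Y=q@l
m=y&(abs(Y)<40)&(X>-40)&(X<60)&(W[...,2]>30)&(W[...,2]<100); print(m.sum())
if m.any(): print(np.percentile(X[m],[1,99]),np.percentile(Y[m],[1,50,99]),np.percentile(W[...,2][m],[1,50,99]))
E
```

```text
t 11.95 tcp [ 528.6 -260.4   63.9] rpy [-180.     0.   -40.2] shift [64.7 -0.2  0.9] turn [-0.   0.   0.2]
3619
[-8.89907863 31.28369233] [-12.05300652  -0.16655606  11.57476884] [56.34383166 65.006965   72.67546496]
```

View pics/s4.png

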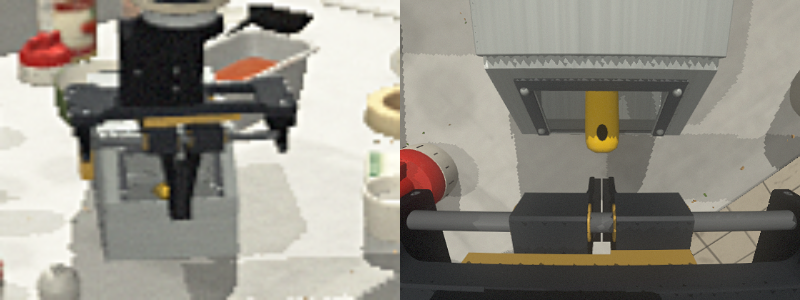

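The butt is at x = -9 mm, on the centre line, with the blade tilted down inside. I'll push it in with the shut fingers.

Emit:
carry_out --pt "-1 15 0 0 0 0 0" --pt "-1 27 0 0 0 0 0" --pt "-1 37 0 0 0 0 0" --pt "-1 47 0 0 0 0 0" --pt "-1 56 0 0 0 0 0" --pt "-1 63 0 0 0 0 0" --pt "-1 66 0 0 0 0 0" --pt "-1 66 0 0 0 0 0"

```text
t: 12.72
tool_pos: [579.2, -303.1, 63.6]
ee_rot: [-3.142, 0.0, -0.702]
wrist_force: [-1.1, 1.4, -1.1]
gripper_width: 0.004
gripper_force: 0.5
```

```bash
cat > chk.py <<'E'
from h import *
to(563-.7615*50,-289+.648*50,63,-40.4)
g=grab('wrist'); im=g['image']; np.save('w5.npy',g,allow_pickle=True)
hsv=cv2.cvtColor(im,cv2.COLOR_RGB2HSV); W=pts(g); e=np.array([.7615,-.648]); l=np.array([.648,.7615])
y=(hsv[...,0]>15)&(hsv[...,0]<35)&(hsv[...,1]>120); q=W[...,:2]-[563,-289]; X=q@e;Y=q@l;Z=W[...,2]
m=y&(abs(Y)<40)&(X>-40)&(X<80)&(Z<100); print('yellow',m.sum())
if m.any(): print(np.percentile(X[m],[1,99]),np.percentile(Y[m],[1,50,99]),np.percentile(Z[m],[1,50,99]))
m=(abs(Y)<33)&(X>8)&(X<30)&(Z<110); print('flap x-(z-58)',m.sum(),np.percentile((X-Z+58)[m],[5,50,95]) if m.any() else '')
E
python3 chk.py
```

```text
t 12.72 tcp [ 579.2 -303.1   63.6] rpy [-180.     0.   -40.2] shift [-71.5  -0.5   0.6] turn [-0.   0.   0.2]
yellow 0
flap x-(z-58) 51 [-24.31132966  -3.52364252   0.15107003]
```

Push 4 mm more, let it settle, then back off.

Emit:
carry_out --pt "-1 4 0 0 0 0 0" --pt "-1 4 0 0 0 0 0" --pt "-1 4 0 0 0 0 0" --pt "-1 -10 0 0 0 0 0" --pt "-1 -30 0 0 0 0 0" --pt "-1 -60 0 0 0 0 0" --pt "-1 -80 0 0 0 0 0" --pt "-1 -80 0 0 0 0 0"

```text
t: 13.43
tool_pos: [515.6, -248.9, 64.1]
ee_rot: [3.142, 0.001, -0.7]
wrist_force: [-0.4, -0.4, -0.2]
gripper_width: 0.004
gripper_force: 0.0
```

```bash
python3 chk.py; python3 -c "
from h import *
f=grab('scene');g=np.load('w5.npy',allow_pickle=True).item()
cv2.imwrite('pics/s5.png',np.hstack([cv2.resize(f['image'][150:270,230:390],(400,300)),cv2.resize(g['image'],(400,300))])[...,::-1])"
```

```text
t 13.43 tcp [ 515.6 -248.9   64.1] rpy [ 1.80e+02  1.00e-01 -4.01e+01] shift [12.1 -0.1  1.1] turn [0.  0.1 0.3]
yellow 0
flap x-(z-58) 6722 [4.06066945 6.12266515 7.31184787]
```

View pics/s5.png

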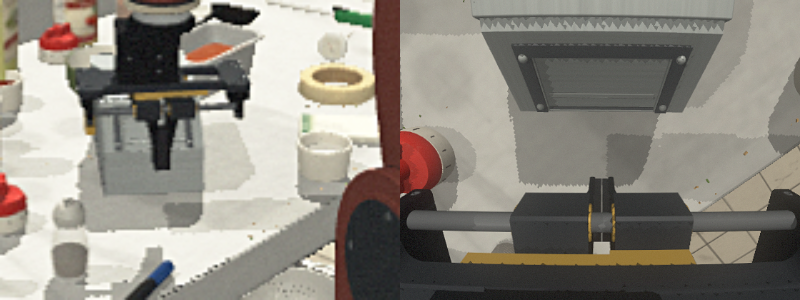

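The right half shows the flap shut flush at (595,78) with no yellow visible. The left half shows the shaker upright at (70,240). I'll raise the arm, compare the flap with the first view, and hand in.

Emit:
carry_out --pt "-1 -10 0 -30 0 0 0" --pt "-1 -10 0 -70 0 0 0" --pt "-1 -10 0 -110 0 0 0" --pt "-1 -10 0 -130 0 0 0" --pt "-1 -10 0 -130 0 0 0" --pt "-1 -10 0 -130 0 0 0" --pt "-1 -10 0 -130 0 0 0" --pt "-1 -10 0 -130 0 0 0"

```text
t: 14.2
tool_pos: [509.8, -244.8, 192.5]
ee_rot: [3.141, 0.002, -0.702]
wrist_force: [-0.4, -0.4, -0.3]
gripper_width: 0.001
gripper_force: 0.0
```

```bash
python3 - <<'E'
from h import *
e=np.array([.7615,-.648]); l=np.array([.648,.7615]); res=[]
for g in (np.load('w1.npy',allow_pickle=True).item(),grab('wrist')):
    W=pts(g); q=W[...,:2]-[563,-289]; X=q@e;Y=q@l;Z=W[...,2]
    m=(abs(Y)<30)&(X>12)&(X<30)&(Z>30)&(Z<110); a=np.arctan(np.polyfit(X[m],Z[m],1)[0]); res.append(a); print(m.sum(),a,np.median((X-Z+58)[m]))
W=pts(grab('top')); m=(np.hypot(W[...,0]-500,W[...,1]+82)<40)&(W[...,2]>70)&(W[...,2]<110); print('shaker',m.sum(),W[m].mean(0),W[m].max(0))
if abs(res[0]-res[1])<.1: print(robot.sign_off())
E
```

```text
1387 0.758749909994519 6.094116850191014
1641 0.7860622618190162 6.195673341440013
shaker 147 [496.13041443 -87.64094823  84.33083451] [514.55560163 -70.49093171  94.07078264]
the job is handed in; nothing more can be done
None
```

The job is handed in: the peeler is posted through the slot and out of sight, the flap is shut to within about 0.03 rad of its starting angle, and the salt shaker stands upright about 21 cm from the slot; the timer, marker, ramekin and order pad were never touched on purpose, though I did not re-measure them.

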